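Close the bayonet test chamber around a connector

TASK

Slide the aluminium chamber along the bench, without lifting it, fully home into the U-shaped fork, which keeps it from turning. Then stand the loose grey connector upright in the middle of the chamber, put the round cap over it with its two ears in the gaps between the chamber's claws, press it down against the spring and turn it clockwise, seen from above, until it stops. Leave the other things on the bench alone.

Things in the scene. Friction and masses are not known exactly. Their poses are not given: they have to be found in the camera images.
- fork: Dark steel U-shaped nest fixed to the bench, 12 mm high, open towards the robot (its -x). Origin: the point on the bench under the chamber's centre when the chamber is fully home; x is the way in. Back stop face at x = +38 mm, inner side faces at y = +-39.5 mm from x = -18 to 38 mm; from x = -18 to -53 mm the sides flare to a mouth 97 mm wide.
- chamber_center (a point): Lower shell's axis, 15 mm above its underside; z up. Loose aluminium, about 0.55 kg: square foot 76 x 76 x 10 mm, sides along its x and y, with a round wall (outer radius 37 mm) to 30 mm height. Same after half a turn. Starts in front of the fork's mouth, x within 0.2 rad of the fork's. Pedestal for the connector on the axis: radius 17 mm, top 18 mm above the underside.
- chamber_gap (a point): Middle of one of the chamber's two gaps between its claws (the other is opposite), 28 mm from the axis, 28 mm above the underside, 128 degrees anticlockwise from above of the chamber's x. Gaps span 56 degrees (100 to 156), ears 24. Claws: radius 27 to 37 mm, 26 to 30 mm above the underside; the 12 degrees at 88 to 100 are cut 1.5 mm higher below, as a lead-in.
- chamber_lock (a point): Where an ear is when the cap is locked: on the chamber's +x (the other on -x), 28 mm from the axis, 23.5 mm above the underside, against a stop under the claw. From the gap it is 128 degrees clockwise. Ears stay under the claws when the cap is let go, so the turn may be made in several grasps.
- seal (a joint): Travel in m of the chamber's black seal ring (radii 19 to 26 mm): 0 up, with its top 24 mm above the chamber's underside, 0.006 fully down. Spring 1.5 N/mm. The cap's rim rests on it; for the ears to pass under the claws it must be pressed 3 mm or more, best 4.5 to 6 mm (7 to 9 N). Locked, it stands at about 0.003.
- cap_center (a point): Cap's axis, 27 mm above its lower rim; z up. Loose aluminium shell, about 0.12 kg, 54 mm high, 50 mm in diameter, open below: cavity radius 20 mm, 35 mm deep; the knurled top 19 mm is solid. It stands on its rim on the bench at any yaw. Locked, this point is about 33 mm above the chamber's centre point and the cap's x lies along the chamber's x, either way round.
- cap_ear (a point): One of the cap's two ears (the other is opposite), on the cap's +x, 28 mm from its axis, 2.5 mm above its rim. Ears are 12 mm wide, 5 mm high and reach to 31 mm from the axis. The rib on top of the cap runs along the line of the ears.
- connector_center (a point): Centre of the loose grey sealed connector, half-way up: a hollow barrel about 25 mm in diameter and 32 mm high, standing upright on the bench, z up. (The connectors in the big press are others.) Connector and cap stand on the left, about 80 to 130 mm from the side (y about 0.33 m) of a tall white tester: a wide gripper goes down beside it with its length along world x.

How it is judged:
By the outcome, as a careful person would: the job done as asked, in the order asked, and still so for the second after the job is handed in, with the robot touching nothing.
It also fails if it takes over 72 s, if anything falls off the work surface, if the arm or the gripper's body presses on something with over 40 N, if the wrist force passes 120 N, or if a joint passes its speed limit or range.

ROBOT

A 6-joint arm with a two-finger parallel gripper is mounted at the origin on a cart in front of the work surface, level with it; the furniture and walls round the work are solid. World frame = base frame: x ahead of the robot, y to its left, z up, the work surface at z = 0. Lengths are in mm, angles in rad, forces in N, time in s.
With the tool pointing down it reaches from about 300 to 775 mm from the base axis. Payload 14.6 kg.
Tool frame: the origin (TCP) lies on the centre line of the jaws, within the pads' length; the fingertips stand 19 mm ahead of it and the grasp point (between the pads) is the TCP (bot.tip_reach is the distance from the TCP to the fingertips, in mm); z points along the fingers, y is the line along which they close (so a half turn about z gives the same grasp; the last joint's range is limited). The gripper opens to 85 mm and grips with 20 to 120 N. Pads are 22 mm wide; open, the fingers measure 114 mm over their backs; the gripper's body (76 mm by 85 mm) begins 54 mm behind the grasp point. The pads swing forward as they close: fully open they stand 13 mm farther back than shut.
Start: joints at [1.251, 0.3, 1.521, -0, 1.321, -0.067], TCP at [137.562, 532.51, 250.281] pointing down, gripper open.
Joint ranges: [-3.03, 3.03], [-0.79, 2.21], [0.23, 2.52], [-1.04, 4.18], [0, 3.07], [-2.55, 2.55]. Speed limits (rad/s): [2.22, 2.22, 2.57, 3.14, 3.14, 3.14].

INTERFACE

Orientations are given as a unit quaternion [w, x, y, z].
In Python, from rig import bot gives the robot as it stands. Calls block until the motion is done:
- bot.move_to(position, orientation): joint-space move of the TCP to a pose.
- bot.servo_line(position, attitude=None, speed=150, until_force=None): straight line of the TCP; attitude=None keeps the orientation; speed is the mean speed in mm/s. With until_force (N) it stops when the force on the tool has changed by that much, and returns True; else False.
- bot.move_joints(angles): joint-space move.
- bot.move_gripper(opening, grip_force=None): finger opening in mm; grip_force is the grip in N (None keeps the last); returns when the fingers have stopped.
- bot.dwell(seconds).
- bot.ik(position, orientation): joint angles nearest the present ones, or None.
- bot.read_state(): the state.
- bot.read_camera(name): name is "scene" or "top" or "wrist"; returns a dict with "image" (400x640x3 uint8, blue, green, red), "depth" (400x640 float32, mm along the optical axis (not along the pixel's ray), 0 where there is no reading), "fovy" (degrees; the focal length in pixels is half the picture's height over the tangent of half this angle, whatever the lens; pixels are square), "cx", "cy" (the principal point, pixels), "eye" and "attitude" of the camera in the world; the wrist camera has in their place "mount" (4x4, takes a point from camera to tool coordinates, whose origin is the TCP and whose axes are the flange's). Camera axes: x right, y down, z forward; pixel columns grow to the right and rows downward; lengths in mm; the calibration is good to about 2 mm. A picture is of the moment at which its call begins: read the wrist's pose just before it.
A pose or a line that the arm cannot do raises bot.MotionError and nothing moves.
- bot.finish_job(): hands the job in; it is judged then, once.
The state is a dict: "clock": time; "joint_positions": joint angles; "qvel": joint speeds; "effort": joint torques, N m; "ee_pos": TCP position; "tool_rot": TCP orientation; "ft_force": force on the tool from outside, world axes, zero at the start; "moment": the same for the moment, N m; "grip_width": finger opening in mm; "grip_force": force on a finger pad.
Only numpy, scipy, OpenCV 4.12 (cv2) and the standard library are available. Lean on these libraries where they do the work, as an engineer would, in place of code of your own. Each camera call takes 0.05 s, during which the arm holds its last target. There are 200 camera calls.

## Working session

There is one attempt and no reset: what is moved stays moved. The work goes in short steps, each a Python script; the robot and the scene stay as the last script left them, time stands still between calls to the robot, and variables do not carry over. Pictures are saved under pics/ and viewed, at most 14 in all, crops included, and the job is handed in when it is done.

```bash
ls; mkdir -p pics
cat > h.py <<'E'
from rig import bot
import numpy as np, cv2
from scipy.spatial.transform import Rotation as R
def q2R(q): q=np.array(q); return R.from_quat([q[1],q[2],q[3],q[0]]).as_matrix()
def cam(name):
    s=bot.read_state(); c=bot.read_camera(name)
    f=200/np.tan(np.radians(c["fovy"])/2)
    if name=="wrist":
        T=np.eye(4);T[:3,:3]=q2R(s["tool_rot"]);T[:3,3]=s["ee_pos"]; M=T@np.array(c["mount"])
        Rm,e=M[:3,:3],M[:3,3]
    else: Rm=np.array(c["attitude"]); Rm=q2R(Rm) if Rm.size==4 else Rm; e=np.array(c["eye"])
    return dict(im=c["image"],d=c["depth"],f=f,cx=c["cx"],cy=c["cy"],R=Rm,e=e)
def ray(c,uv,z):
    uv=np.atleast_2d(uv).astype(float)
    d=np.c_[(uv[:,0]-c["cx"])/c["f"],(uv[:,1]-c["cy"])/c["f"],np.ones(len(uv))]@c["R"].T
    return c["e"]+d*((z-c["e"][2])/d[:,2])[:,None]
def cloud(c):
    v,u=np.mgrid[:400,:640]; d=c["d"]
    p=np.stack([(u-c["cx"])/c["f"]*d,(v-c["cy"])/c["f"]*d,d],-1)
    return p@c["R"].T+c["e"]
def down(yaw): # tool y axis direction at angle yaw from world... tool z down, tool x at yaw
    m=np.array([[np.cos(yaw),np.sin(yaw),0],[np.sin(yaw),-np.cos(yaw),0],[0,0,-1]])
    q=R.from_matrix(m).as_quat(); return [q[3],q[0],q[1],q[2]]
E
python3 - <<'E'
from h import *
for n in("top","scene","wrist"):
    c=cam(n); cv2.imwrite(f"pics/{n}0.png",c["im"]); np.save(f"{n}0.npy",c,allow_pickle=True)
    print(n,c["f"],c["e"],c["R"].round(2).tolist())
s=bot.read_state(); print(s["clock"],q2R(s["tool_rot"]).round(3).tolist(),s["ft_force"])
E
```

```text
pics
top 502.0559072260078 [428.38199615 122.67605019 972.23574807] [[-0.0, -0.99, 0.16], [-1.0, 0.01, 0.03], [-0.03, -0.16, -0.99]]
scene 519.061488541629 [ 253.73608987 -393.5455726   637.5718765 ] [[0.85, -0.37, 0.37], [-0.53, -0.58, 0.62], [-0.01, -0.72, -0.69]]
wrist 328.8492090465561 [ 73.48906409 547.83880624 374.4851757 ] [[0.25, 0.93, 0.26], [0.97, -0.24, -0.07], [-0.0, 0.26, -0.96]]
0.15 [[-0.968, 0.25, -0.0], [0.25, 0.968, -0.001], [0.0, -0.001, -1.0]] [-0.77685432 -0.16813086 -0.04755683]
```

View pics/top0.png

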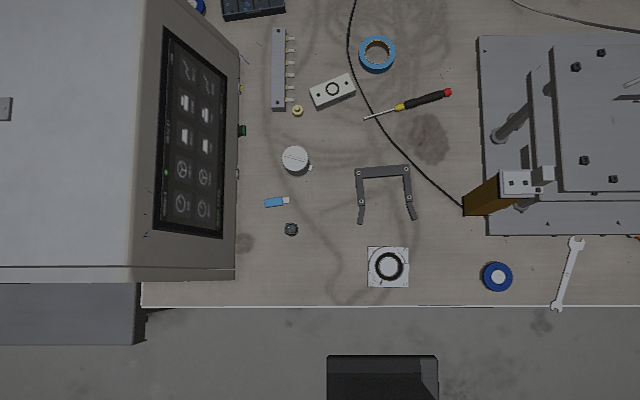

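View pics/scene0.png

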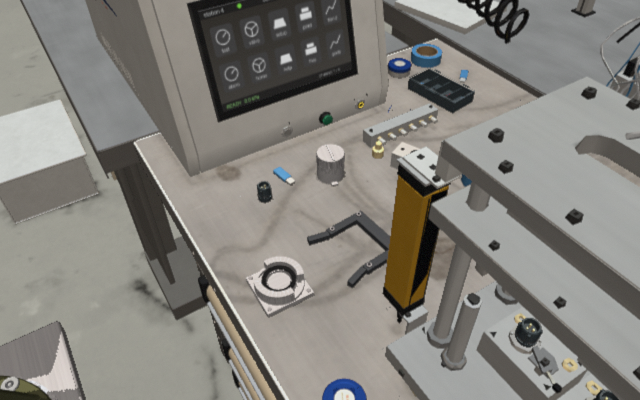

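```bash
cat >> h.py <<'E'
def blob(c,P,box,z0,z1):
    u0,v0,u1,v1=box; m=np.zeros((400,640),bool); m[v0:v1,u0:u1]=1
    m&=(c["d"]>0)&(P[...,2]>z0)&(P[...,2]<z1); return P[m],m
E
python3 - <<'E'
from h import *
c=np.load("top0.npy",allow_pickle=True).item(); P=cloud(c)
print("bench z",np.median(P[270:300,250:340,2]))
for n,b,z0,z1 in(("cham top",(355,235,420,295),22,40),("cham foot",(355,235,420,295),5,40),("cap",(270,135,325,185),40,70),("conn",(275,215,305,245),20,50),("fork",(345,155,425,230),6,22),("tester",(0,0,245,300),50,600)):
    p,m=blob(c,P,b,z0,z1); 
    if len(p)<5: print(n,len(p)); continue
    r=cv2.minAreaRect(p[:,:2].astype(np.float32)); (x,y),rad=cv2.minEnclosingCircle(p[:,:2].astype(np.float32))
    print(n,len(p),"z",np.percentile(p[:,2],[5,50,95]).round(1),"rect",np.round(r[0],1),np.round(r[1],1),round(r[2],1),"circ",round(x,1),round(y,1),round(rad,1), "min/max",p.min(0).round(),p.max(0).round())
    
print(bot.read_camera("wrist")["mount"])
cv2.imwrite("pics/crop0.png",cv2.resize(c["im"][130:300,260:430],None,fx=3.4,fy=3.4,interpolation=cv2.INTER_CUBIC))
E
```

```text
bench z -1.1000447579910997
cham top 594 z [22.6 28.1 31.4] rect [445.6  36.5] [73.4 63.8] 38.1 circ 445.3 37.0 37.1 min/max [409.   1.  22.] [481.  73.  33.]
cham foot 1608 z [ 7.1 17.5 30.5] rect [445.1  30.4] [88.1 75.5] 88.1 circ 445.0 36.4 52.3 min/max [407. -14.   5.] [484.  74.  33.]
cap 573 z [48.8 52.9 55.7] rect [647.1 210.9] [49.5 50.7] 63.0 circ 647.6 211.1 25.9 min/max [622. 186.  40.] [673. 236.  60.]
conn 108 z [20.5 28.5 32.9] rect [516.4 221. ] [21.9 21.1] 88.6 circ 516.8 221.0 12.8 min/max [506. 210.  20.] [527. 232.  34.]
fork 1175 z [ 7.6 11.1 13.9] rect [595.3  29.4] [128.  139.5] 5.0 circ 588.2 36.9 82.8 min/max [526. -38.   6.] [662.  96.  18.]
tester 65250 z [114.4 346.5 349.6] rect [639.5 467.6] [313.7 455.7] 87.3 circ 639.2 478.2 270.1 min/max [419. 308.  50.] [861. 635. 361.]
[[-7.05212708e-04 -9.64563100e-01 -2.63851340e-01  6.58922671e+01]
 [ 9.99999746e-01 -7.07465862e-04 -8.64769674e-05 -1.13158393e+00]
 [-1.03253324e-04 -2.63851334e-01  9.64563353e-01 -1.24704276e+02]
 [ 0.00000000e+00  0.00000000e+00  0.00000000e+00  1.00000000e+00]]
```

View pics/crop0.png

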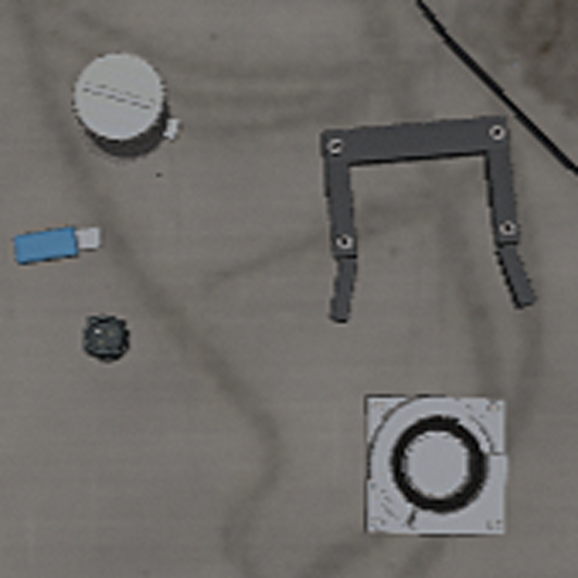

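Top view shows the fork opening towards the robot at roughly +4° yaw. The chamber is at about (445, 37), the cap at (647, 211) with its rib near 76°, and the connector at (516, 221). I'll retract away from the tester and look from close by.

Run:
```python
from h import *
print(bot.tip_reach)
bot.servo_line([110,400,250],speed=250)
bot.move_to([400,90,250],down(0)); 
for i,(p) in enumerate([[330,110,200],[490,110,200]]):
    bot.move_to(p,down(0)); c=cam("wrist"); np.save(f"w{i}.npy",c,allow_pickle=True); cv2.imwrite(f"pics/w{i}.png",c["im"])
print(bot.read_state()["clock"],bot.read_state()["joint_positions"])
a=[cv2.imread(f"pics/w{i}.png") for i in(0,1)]; cv2.imwrite("pics/w01.png",cv2.resize(np.vstack([x for x in a]),(480,600)))
```

```text
19.0
3.7083 [1.47891643e-01 2.42462103e-01 1.71620516e+00 2.36820918e-05
 1.18311400e+00 1.71863767e+00]
```

View pics/w01.png

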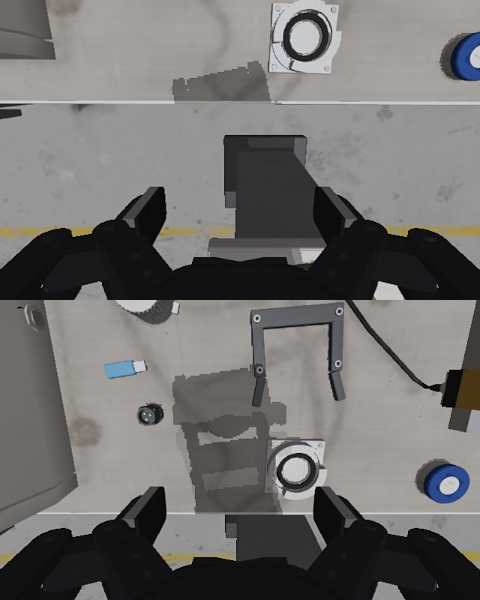

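```bash
cat > meas.py <<'E'
from h import *
def forkfit(c,box):
    u0,v0,u1,v1=box; g=c["im"].max(2).astype(int); P=cloud(c)
    v,u=np.mgrid[v0:v1:.25,u0:u1:.25]
    big=cv2.remap(c["im"].max(2),u.astype(np.float32),v.astype(np.float32),cv2.INTER_LINEAR)
    m=big<c.get("thr",95)
    p=ray(c,np.c_[u[m],v[m]],12)[:,:2]
    psi=np.radians(4.); o=np.median(p,0)
    o=np.array([575.,32.])
    for it in range(5):
        Q=(p-o)@np.array([[np.cos(psi),-np.sin(psi)],[np.sin(psi),np.cos(psi)]])
        # back face
        yb=np.arange(-28,29,2.); xb=[]; 
        for y in yb:
            s=Q[(abs(Q[:,1]-y)<1)&(Q[:,0]>15)&(Q[:,0]<70),0]; xb.append(np.percentile(s,1) if len(s) else np.nan)
        xs=np.arange(-8,28,2.); L=[];Rr=[]
        for x in xs:
            s=Q[abs(Q[:,0]-x)<1,1]; l=s[(s>20)&(s<70)]; r=s[(s<-20)&(s>-70)]
            L.append(np.percentile(l,1) if len(l) else np.nan); Rr.append(np.percentile(r,99) if len(r) else np.nan)
        xb,L,Rr=map(np.array,(xb,L,Rr)); ok=~np.isnan(xb)
        k=np.polyfit(yb[ok],xb[ok],1); mid=(L+Rr)/2
        ok2=~np.isnan(mid); k2=np.polyfit(xs[ok2],mid[ok2],1)
        dpsi=(-k[0]+k2[0])/2
        d=np.array([np.median(xb[ok])-38,np.nanmedian(mid)])
        o=o+np.array([[np.cos(psi),-np.sin(psi)],[np.sin(psi),np.cos(psi)]])@d
        psi+=dpsi
    return o,np.degrees(psi),np.nanmedian(L-Rr),np.degrees([-k[0],k2[0]])
E
python3 - <<'E'
from meas import *
for n,fb,cb,kb in(("top0",(350,158,422,228),(355,235,420,295),(275,215,305,245)),("w1",(325,0,470,145),(345,178,445,275),(178,130,222,175))):
    c=np.load(n+".npy",allow_pickle=True).item(); P=cloud(c)
    g=c["im"].max(2); print(n,"dark", np.percentile(g[fb[1]:fb[3],fb[0]:fb[2]],[2,10,20,50,80]))
    for t in (85,100):
        c["thr"]=t
        try: print("fork",t,forkfit(c,fb))
        except Exception as e: print(e)
    # seal ring: black pixels near chamber centre
    u0,v0,u1,v1=cb; m=(g<60); k=np.zeros_like(m); k[v0:v1,u0:u1]=1; m=(m&k).astype(np.uint8)
    nl,lab,st,ce=cv2.connectedComponentsWithStats(m); i=1+np.argmax(st[1:,4])
    cn=max(cv2.findContours((lab==i).astype(np.uint8),cv2.RETR_EXTERNAL,cv2.CHAIN_APPROX_NONE)[0],key=len)
    el=cv2.fitEllipse(cn); print("ring",st[i],el,ray(c,el[0],24), "foot plane:")
    p,mm=blob(c,P,cb,5,40); r=cv2.minAreaRect(p[:,:2].astype(np.float32)); 
    f,mf=blob(c,P,cb,6,14); print("foot",np.round(r[0],1),np.round(r[1],1),r[2])
    p,_=blob(c,P,cb,26,36); print("walltop",[np.round(q,1) for q in cv2.minEnclosingCircle(p[:,:2].astype(np.float32))])
    p,_=blob(c,P,kb,20,40); print("conn",[np.round(q,1) for q in cv2.minEnclosingCircle(p[:,:2].astype(np.float32))],p[:,2].max(),"bench",np.median(P[kb[1]:kb[3],kb[0]:kb[2],2]))
c=np.load("w1.npy",allow_pickle=True).item()
cv2.imwrite("pics/w1c.png",cv2.resize(c["im"][0:275,320:460],None,fx=2.15,fy=2.15,interpolation=cv2.INTER_CUBIC))
E
```

```text
top0 dark [ 30.  66.  71. 105. 115.]
fork 85 (array([579.52815234,  40.69403408]), np.float64(5.168513182216916), np.float64(76.68017612971532), array([-0.75809441,  0.75551732]))
fork 100 (array([575.81975174,  36.31154565]), np.float64(15.573590814811723), np.float64(72.1395238267293), array([ 20.78121018, -17.63369749]))
ring [375 252  28  29 272] ((388.5682373046875, 266.2694396972656), (26.111623764038086, 27.39741325378418), 152.28634643554688) [[445.27699031  36.17470675  24.        ]] foot plane:
foot [445.1  30.4] [88.1 75.5] 88.05061340332031
walltop [array([445.3,  37. ]), np.float64(37.1)]
conn [array([516.8, 221. ]), np.float64(12.8)] 33.742079645295235 bench -0.5945358737741344
w1 dark [ 27.  89.  99. 144. 158.]
fork 85 (array([580.51472723,  42.71300118]), np.float64(8.035253620054918), np.float64(79.47879373002966), array([-3.83263231,  3.4765124 ]))
fork 100 (array([580.33639204,  40.6890926 ]), np.float64(4.601896736518495), np.float64(75.86857533352051), array([-0.11107278,  0.11041025]))
ring [369 204  53  48 841] ((394.92822265625, 227.81451416015625), (46.197669982910156, 52.15142822265625), 65.1554183959961) [[445.24305958  35.19652508  24.        ]] foot plane:
foot [445.1  35.3] [76.1 76.2] 88.52792358398438
walltop [array([444.8,  35.1]), np.float64(37.5)]
conn [array([517. , 219.1]), np.float64(13.3)] 35.135525508447756 bench 1.9243212406485952
```

View pics/w1c.png

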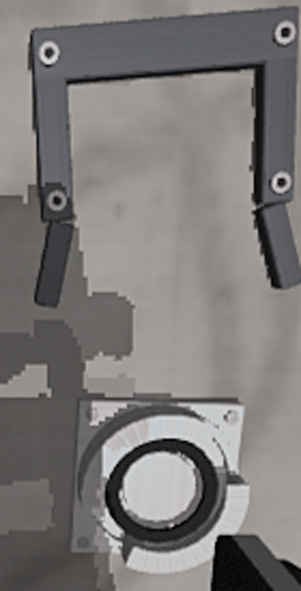

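Run:
```python
from h import *
c=np.load("w1.npy",allow_pickle=True).item(); P=cloud(c)-np.array([490,110,200]); 
for box in((150,245,225,330),(415,245,490,330)):
    u0,v0,u1,v1=box; q=P[v0:v1,u0:u1].reshape(-1,3); q=q[(c["d"][v0:v1,u0:u1].ravel()>0)&(q[:,2]>-60)]
    print(len(q),q.min(0).round(1),q.max(0).round(1),np.percentile(q[:,2],[1,5]))
```

```text
4331 [-10.9  25.2  -5.2] [18.7 55.3 59.8] [-3.45217869  0.80683586]
4345 [-11.2 -58.5  -5.4] [ 18.6 -28.5  60. ] [-3.31227103  0.81857909]
```

Run:
```python
from meas import *
fo=np.array([580.4,40.7]); psi=np.radians(4.6); ax=np.array([np.cos(psi),np.sin(psi)])
yc=np.radians(-1.5)
bot.move_to([445,35.3,80],down(yc)); bot.servo_line([445,35.3,23],speed=120)
bot.move_gripper(60,30); s=bot.read_state(); print(s["grip_width"],s["ft_force"],s["clock"])
p=fo-70*ax; bot.servo_line([*p,23],down(psi),speed=60)
p=fo-15*ax; print(bot.servo_line([*p,23],speed=60,until_force=25),bot.read_state()["ee_pos"],bot.read_state()["ft_force"])
p=fo+6*ax; print(bot.servo_line([*p,23],speed=30,until_force=20))
s=bot.read_state(); print(s["ee_pos"],s["ft_force"],s["grip_width"])
bot.move_gripper(85); e=s["ee_pos"]
bot.servo_line([e[0],e[1],80],speed=150)
p=fo-115*ax; bot.move_to([*p,130],down(psi)); c=cam("wrist"); np.save("w2.npy",c,allow_pickle=True); cv2.imwrite("pics/w2.png",c["im"])
print(bot.read_state()["clock"])
```

```text
72.68464557374251 [-2.15630799  2.04610647  8.90882673] 5.2583
False [565.5289041   39.54262502  24.39389283] [-5.75418852 -0.92684266  8.10496533]
True
[583.18459467  40.96563576  24.21922629] [-1.60717603 -0.9305875   7.94900411] 72.95596255390303
9.6333
```

View pics/w2.png

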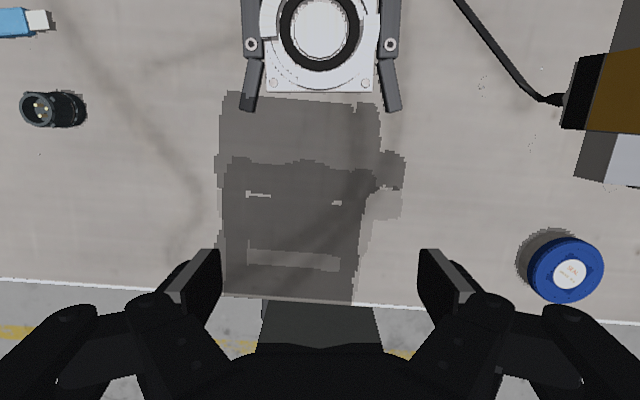

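Run:
```python
from meas import *
fo=np.array([580.4,40.7]); psi=np.radians(4.6); ax=np.array([np.cos(psi),np.sin(psi)])
bot.move_gripper(40)
bot.move_to([*(fo-68*ax),60],down(psi)); bot.servo_line([*(fo-68*ax),23],speed=120)
print(bot.servo_line([*(fo-40*ax),23],speed=30,until_force=15))
s=bot.read_state(); print((np.array(s["ee_pos"][:2])-fo)@ax,s["ee_pos"][2],s["ft_force"])
bot.servo_line([*(fo-68*ax),23],speed=120);bot.servo_line([*(fo-68*ax),90],speed=200);bot.move_gripper(60)
bot.move_to([530,130,200],down(0)); c=cam("wrist"); np.save("w3.npy",c,allow_pickle=True); cv2.imwrite("pics/w3.png",c["im"])
print(bot.read_state()["clock"])
```

```text
True
-47.759006685306524 22.31377699009178 [-2.09953055 -0.51030737  0.84817462]
13.55
```

View pics/w3.png

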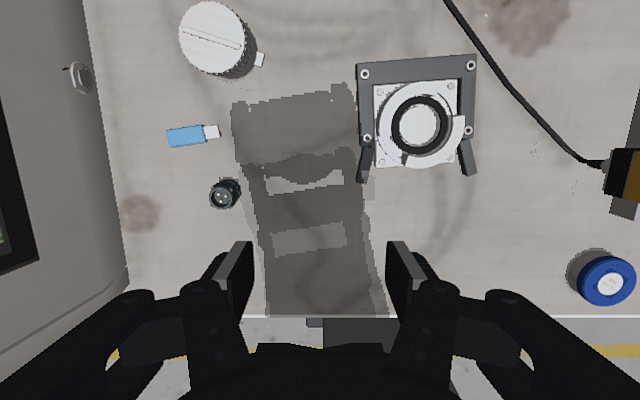

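Everything is in view now. The foot touches the back bar (rows ~80), with the chamber centred at (418,125), the cap at (212,38), its ear at (260,60), and the connector at (224,193).

Run:
```python
from meas import *
c=np.load("w3.npy",allow_pickle=True).item(); P=cloud(c); g=c["im"].max(2)
print("z bench",np.median(P[200:240,140:190,2]),"rows",np.median(P[20:40,300:340,2]))
cb=(370,75,470,175)
u0,v0,u1,v1=cb; k=np.zeros_like(g); k[v0:v1,u0:u1]=1
for t in(50,60): 
    m=((g<t)&(k>0)).astype(np.uint8); nl,lab,st,ce=cv2.connectedComponentsWithStats(m); i=1+np.argmax(st[1:,4])
    cn=max(cv2.findContours((lab==i).astype(np.uint8),cv2.RETR_EXTERNAL,cv2.CHAIN_APPROX_NONE)[0],key=len)
    el=cv2.fitEllipse(cn); print("ring",st[i],el[1],ray(c,el[0],24).round(1))
# pedestal bright disc in ring
p,_=blob(c,P,cb,27,36); print("walltop",[np.round(q,1) for q in cv2.minEnclosingCircle(p[:,:2].astype(np.float32))],np.median(p[:,2]))
# foot: bright pixels -> z=10 rect
m=((g>150)&(k>0)).astype(np.uint8); m=cv2.morphologyEx(m,cv2.MORPH_OPEN,np.ones((3,3)))
cn=max(cv2.findContours(m,cv2.RETR_EXTERNAL,cv2.CHAIN_APPROX_NONE)[0],key=len)[:,0]
r=cv2.minAreaRect(ray(c,cn,10)[:,:2].astype(np.float32)); print("foot",np.round(r[0],1),np.round(r[1],1),round(r[2],2))
c["thr"]=100
try: print("fork",forkfit(c,(350,45,485,185)))
except Exception as e: print(e)
p,mm=blob(c,P,(200,170,250,220),22,42); print("conn",len(p),[np.round(q,1) for q in cv2.minEnclosingCircle(p[:,:2].astype(np.float32))],np.percentile(p[:,2],[50,95]), p[:,:2].mean(0))
p,_=blob(c,P,(165,0,275,85),50,62); print("cap",len(p),[np.round(q,1) for q in cv2.minEnclosingCircle(p[:,:2].astype(np.float32))],np.percentile(p[:,2],[5,50,95]))
m=((g>150)).astype(np.uint8); m[:,:165]=0;m[:,252:]=0;m[85:]=0
# ear
e=((g>130)).astype(np.uint8); k[:]=0;k[45:75,250:275]=1
ys,xs=np.nonzero(e&k); print("ear px",xs.mean(),ys.mean(),len(xs),ray(c,[xs.mean(),ys.mean()],4).round(1))
# rib line: edges within cap top
cl=cv2.GaussianBlur(c["im"],(0,0),.8); ed=cv2.Canny(c["im"],40,100); k[:]=0; cv2.circle(k,(210,36),22,1,-1); ed=ed*k
L=cv2.HoughLinesP(ed,1,np.pi/360,12,minLineLength=20,maxLineGap=6)
if L is not None:
  for l in L[:6,0]:
    a=ray(c,[l[:2],l[2:]],54)[:,:2]; d=a[1]-a[0]; print(l,np.degrees(np.arctan2(d[1],d[0])).round(1)%180,np.linalg.norm(d).round(0))
```

```text
z bench 1.0711254573666622 rows 1.1980841460739384
ring [ 391   96   57   58 1087] (53.808372497558594, 58.357872009277344) [[582.6  39.8  24. ]]
ring [ 391   95   57   59 1123] (53.864768981933594, 58.87636947631836) [[582.6  39.7  24. ]]
walltop [array([581.7,  39.4]), np.float64(37.4)] 31.106733387673955
foot [578.3  35.8] [86.1 87.6] 0.0
fork (array([556.307136  ,  34.86964441]), np.float64(-10.275363089980821), np.float64(51.22366119638332), array([-9.52953013, 11.00662008]))
conn 561 [array([517.2, 219.3]), np.float64(13.3)] [29.26447639 33.72335037] [517.4311646  219.11201814]
cap 3901 [array([647.5, 209.2]), np.float64(26.0)] [53.61749155 55.20149692 56.73387603]
ear px 264.2466216216216 60.50675675675676 592 [[638.5 178.4   4. ]]
[193  34 229  45] 74.0 27.0
[196  37 228  47] 73.6 25.0
[190  27 231  40] 73.5 31.0
[191  29 222  38] 74.8 23.0
[199  32 231  42] 73.7 24.0
```

Run:
```python
from h import *
Y=down(np.pi/2); C=[581.8,41.0]
bot.move_gripper(50); bot.move_to([517.2,220.8,110],Y); bot.servo_line([517.2,220.8,34],speed=120)
bot.move_gripper(10,25); s=bot.read_state(); print(s["grip_width"],s["ee_pos"],s["clock"])
bot.servo_line([517.2,220.8,110],speed=200); bot.move_to([*C,100],Y)
bot.servo_line([*C,60],speed=120); z0=bot.read_state()["ft_force"]
print(bot.servo_line([*C,50.5],speed=20,until_force=4)); s=bot.read_state(); print(s["ee_pos"],z0,s["ft_force"])
bot.move_gripper(48); bot.servo_line([*C,120],speed=200)
bot.move_to([530,130,200],down(0)); c=cam("wrist"); np.save("w4.npy",c,allow_pickle=True); cv2.imwrite("pics/w4.png",c["im"][:230,150:520])
print(bot.read_state()["clock"])
```

```text
22.018338244691396 [517.64744327 220.95669938  34.8551445 ] 16.2333
True
[582.06524231  41.02563789  52.91380059] [-0.10336059 -0.26841337  0.09980071] [-0.90967729 -0.73618435  6.39176292]
20.9
```

View pics/w4.png

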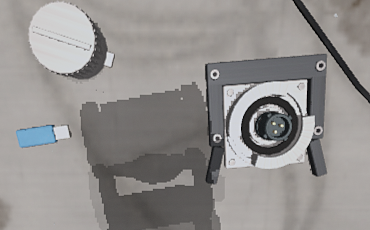

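Connector stands on the pedestal (crop px 277,126; the offset is its height parallax). I'll confirm that numerically, then pick up the cap.

Run:
```python
from h import *
c=np.load("w4.npy",allow_pickle=True).item(); P=cloud(c)
p,_=blob(c,P,(400,100,460,150),44,60); r=cv2.minEnclosingCircle(p[:,:2].astype(np.float32)); print("conn",len(p),np.round(r[0],1),round(r[1],1),np.percentile(p[:,2],95))
off=np.array(r[0])+[0,1.5]-[581.8,41.0]; print(off)
if np.hypot(*off)>4.5: raise SystemExit
Y=down(np.pi/2); C=[581.8,41.0]; K=[647.5,210.8]
bot.move_gripper(80); bot.move_to([*K,130],Y); bot.servo_line([*K,40],speed=150)
bot.move_gripper(30,60); s=bot.read_state(); print(s["grip_width"],s["ee_pos"],s["clock"])
bot.servo_line([*K,135],speed=200)
ty=np.radians(90+132.6-73.8)
bot.move_to([*C,135],down(ty))
c=cam("wrist"); np.save("w5.npy",c,allow_pickle=True)
sc=cam("scene"); cv2.imwrite("pics/s5.png",cv2.resize(sc["im"][80:330,180:420],None,fx=2,fy=2)); 
s=bot.read_state(); print(s["ee_pos"],s["clock"],s["joint_positions"][5])
```

```text
conn 443 [582.2  39.8] 13.4 52.04664969834317
[0.38804932 0.32036209]
48.65417451480639 [648.12185023 210.95285681  41.43944501] 23.7917
[581.87477204  41.49529426 134.59909219] 25.6833 -1.0176628145184665
```

View pics/s5.png

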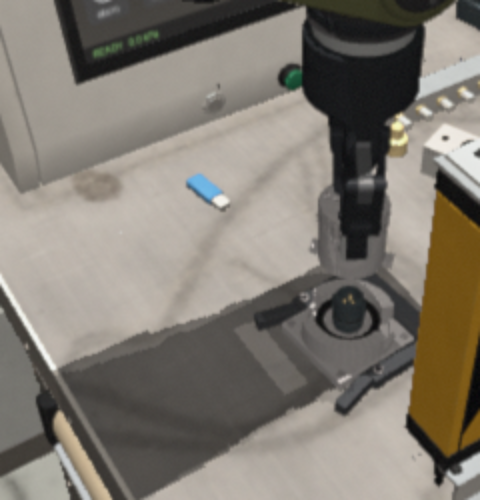

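Run:
```python
from h import *
C=[581.8,41.0]
bot.servo_line([*C,78],speed=150); bot.dwell(.2); s=bot.read_state(); print(s["ee_pos"],s["ft_force"]); f0=s["ft_force"]
print(bot.servo_line([*C,60],speed=25,until_force=3)); s=bot.read_state(); print(s["ee_pos"],np.array(s["ft_force"])-f0,s["moment"],s["clock"])
```

```text
[582.29902126  41.03410307  79.11688391] [ 0.76918865  0.00918408 -1.23820288]
True
[581.74234243  41.04193802  62.13446968] [-0.58087214  0.55443715  5.32348969] [ 0.05519807 -0.18968318 -0.06699609] 27.0167
```

Run:
```python
from h import *
C=[581.8,41.0]; f0=-1.24
z=61.0
for i in range(8):
    bot.servo_line([*C,z],speed=20); s=bot.read_state(); f=s["ft_force"][2]-f0; print(z,s["ee_pos"][2].round(2),round(f,2))
    if f>7.3: break
    z-=min(1.0,(8-f)/1.5+.1)
ty=90+132.6-73.8
for k in range(1,14):
    a=ty-k*11
    bot.move_to([*C,z],down(np.radians(a))); s=bot.read_state(); f=s["ft_force"][2]-f0; print(k*11,np.round(s["ft_force"],1),np.round(s["moment"],2),s["ee_pos"][2].round(2),round(s["clock"],2))
    if abs(s["moment"][2])>1.2: print("stop");break
    if f<6.5: z-=.5
    if f>9.5: z+=.4
print(z)
```

```text
61.0 61.16 7.15
60.332560455028954 60.62 7.67
11 [ 0.5 -0.1  5.8] [ 0.05  0.04 -0.12] 60.78 27.82
22 [-0.7  0.2  5.8] [ 0.01 -0.02 -0.05] 60.76 28.12
33 [-0.1 -0.5  6.6] [ 0.05 -0.03 -0.1 ] 60.78 28.42
44 [-0.7 -0.1  5.8] [ 0.03 -0.   -0.06] 60.78 28.72
55 [-0.2  0.4  5.4] [ 0.05 -0.04 -0.08] 60.76 29.02
66 [ 0.5 -0.1  5.6] [ 0.04 -0.03 -0.1 ] 60.76 29.32
77 [-0.5 -1.3  5.5] [ 0.03  0.   -0.1 ] 60.77 29.62
88 [0.9 0.5 6.6] [ 0.   -0.05 -0.11] 60.78 29.92
99 [0.3 0.  5.5] [ 0.01 -0.06 -0.08] 60.74 30.22
110 [-0.6 -0.3  5.3] [-0.05 -0.04 -0.12] 60.77 30.52
121 [0.1 0.5 5.4] [-0.04 -0.   -0.11] 60.75 30.82
132 [-4.2 -0.   8. ] [-0.14  0.63  0.28] 60.64 31.12
143 [-5.1 -2.1  8.9] [-0.42  0.64  0.95] 60.74 31.42
60.73256045502895
```

Run:
```python
from h import *
bot.move_gripper(80); s=bot.read_state(); e=s["ee_pos"]; print(s["moment"])
bot.servo_line([581.8,41,150],speed=150)
bot.move_to([530,130,200],down(0)); c=cam("wrist"); np.save("w6.npy",c,allow_pickle=True)
cv2.imwrite("pics/w6.png",cv2.resize(c["im"][20:200,340:520],None,fx=3,fy=3,interpolation=cv2.INTER_CUBIC))
P=cloud(c); p,_=blob(c,P,(370,20,520,180),66,90); r=cv2.minEnclosingCircle(p[:,:2].astype(np.float32)); print("cap",np.round(r[0],1),r[1],np.percentile(p[:,2],[5,50,95]))
k=np.zeros((400,640),np.uint8); 
u=np.array([np.nonzero(_)[1].mean(),np.nonzero(_)[0].mean()]); cv2.circle(k,tuple(int(x) for x in u),22,1,-1)
L=cv2.HoughLinesP(cv2.Canny(c["im"],40,100)*k,1,np.pi/360,12,minLineLength=20,maxLineGap=6)
if L is not None:
  for l in L[:6,0]:
    a=ray(c,[l[:2],l[2:]],76)[:,:2]; d=a[1]-a[0]; print(l,np.degrees(np.arctan2(d[1],d[0])).round(1)%180)
print(bot.read_state()["clock"])
```

```text
[-0.03368642  0.03221157  0.02912046]
cap [579.6  39.3] 25.890300750732422 [73.98566224 76.2036941  77.62692137]
[438 151 441 109] 1.4
[436 151 439 109] 1.3
[444 110 445 135] 8.099999999999994
[443 124 444 149] 8.0
33.1667
```

View pics/w6.png

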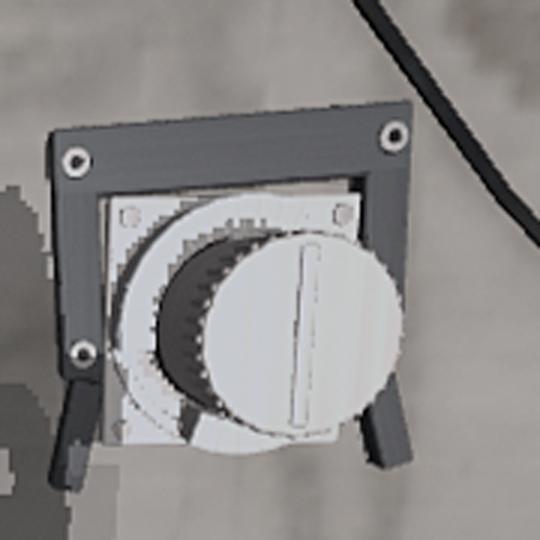

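The cap is seated and locked: its top is at 75 mm and the rib lies along the chamber's x. But the turn rotated the chamber slightly clockwise within the fork's play. The foot's edge (crop row 195→192) isn't parallel to the bar (195→178), so I'll square it with a push from behind, the tool tilted to keep the body clear of the cap.

Run:
```python
from h import *
fo=np.array([580.4,40.7]); psi=np.radians(4.6); ax=np.array([np.cos(psi),np.sin(psi)])
t=np.radians(15); m=R.from_euler('z',psi).as_matrix()@R.from_euler('y',-t).as_matrix()@np.diag([1,-1,-1.])
q=R.from_matrix(m).as_quat(); Q=[q[3],*q[:3]]; print(m.round(2).tolist())
bot.move_gripper(25); bot.move_to([*(fo-85*ax),120],Q); bot.servo_line([*(fo-75*ax),22],speed=120)
print(bot.servo_line([*(fo-46*ax),22],speed=25,until_force=18)); s=bot.read_state(); print((np.array(s["ee_pos"][:2])-fo)@ax,s["ee_pos"][2],s["ft_force"])
bot.servo_line([*(fo-75*ax),23],speed=100); bot.servo_line([*(fo-95*ax),120],speed=200)
bot.move_to([515,41,200],down(0)); c=cam("wrist"); np.save("w7.npy",c,allow_pickle=True)
print(bot.read_state()["clock"])
u=[int(x) for x in(240,400)]
cv2.imwrite("pics/w7.png",cv2.resize(c["im"][0:200,220:420],None,fx=3,fy=3,interpolation=cv2.INTER_CUBIC))
```

```text
[[0.96, 0.08, 0.26], [0.08, -1.0, 0.02], [0.26, 0.0, -0.97]]
True
-53.31023766217857 20.977472856406887 [-3.25061633 -0.69364519  2.04863227]
37.7833
```

View pics/w7.png

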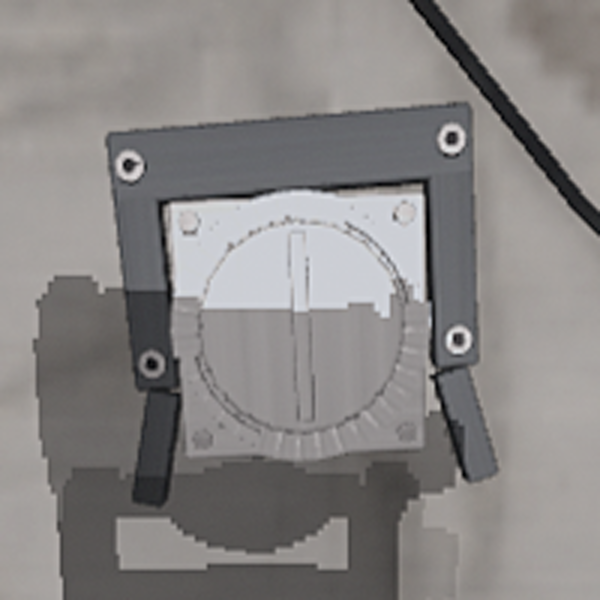

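The foot is now within about 1° of the bar, with a small gap left on the right. One more push, biased to that side.

Run:
```python
from h import *
fo=np.array([580.4,40.7]); psi=np.radians(4.6); ax=np.array([np.cos(psi),np.sin(psi)]); ay=np.array([-ax[1],ax[0]])
t=np.radians(15); m=R.from_euler('z',psi).as_matrix()@R.from_euler('y',-t).as_matrix()@np.diag([1,-1,-1.])
q=R.from_matrix(m).as_quat(); Q=[q[3],*q[:3]]; o=fo-14*ay
bot.move_gripper(10); bot.move_to([*(o-85*ax),120],Q); bot.servo_line([*(o-75*ax),22],speed=120)
print(bot.servo_line([*(o-46*ax),22],speed=20,until_force=28)); s=bot.read_state(); print((np.array(s["ee_pos"][:2])-fo)@ax,s["ee_pos"][2],s["ft_force"])
bot.servo_line([*(o-75*ax),23],speed=100); bot.servo_line([*(o-95*ax),120],speed=200)
bot.move_to([515,41,200],down(0)); c=cam("wrist"); np.save("w8.npy",c,allow_pickle=True)
print(bot.read_state()["clock"])
cv2.imwrite("pics/w8.png",cv2.resize(c["im"][0:200,220:420],None,fx=3,fy=3,interpolation=cv2.INTER_CUBIC))
```

```text
True
-52.50448752695789 20.920673168177736 [-1.63336583 -0.55641054  1.71101725]
42.3417
```

View pics/w8.png

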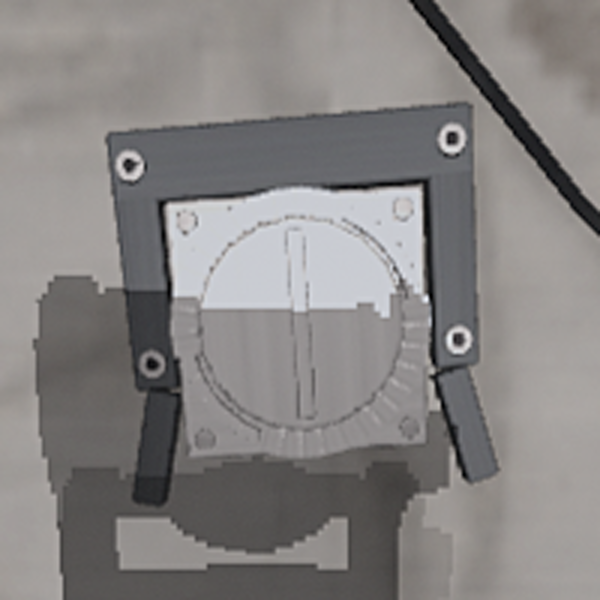

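The foot is flush and parallel with the back bar, and the rib is aligned with the chamber, so I'm handing in.

```bash
python3 -c "
from rig import bot
print(bot.finish_job())"
```

```text
the job is handed in; nothing more can be done
None
```

I handed the job in at about 42 s on the robot clock. The chamber is home and flush in the fork, the connector stands upright in the middle, and the cap is pressed down and turned clockwise to its stop. The turn shifted the chamber slightly in the fork, so I pushed it flush again afterwards.

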